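# Clear the bead tray: hang the lopsided weighing pan, slide the tray home

### The job

Lift the brass weighing pan out of the bead tray by its red tab and hang it by its wire bail on the hook of the blue scale, letting go slowly because its side handle makes it lopsided: it must lean over gently rather than swing. Then slide the emptied tray all the way into the bay of the low wooden organiser until it meets the back. Leave the jar, spool and tin where they are.

Things in the scene. Friction and masses are not known exactly. Their poses are not given: they have to be found in the camera images.
- pan: Brass weighing pan: dish 76 mm across, 20 high, 112 to 225 g. Origin: centre of its underside; z up. A dark wooden handle, 16 thick, sticks out level along +y to 89 mm from the centre, 24 up. A wire bail spans it, with a red tab on top. Starts upright on the tray's 4 mm floor. The handle unbalances it: hanging free it leans about 0.25 rad, handle side down; either side of the hook will do.
- pan_eye (a point): Underside of the bail's flat top, middle, 92.5 mm above the pan's underside; it comes to rest on hook_seat. Axes as the pan's. The rigid bail (wire 5 thick) lies in the pan's y-z plane: from the rim (y +/-36, z 18) up to y +/-24, z 72, in to y +/-6, flat across at z 95 (centre line). The open window under it takes the hook.
- pan_tab (a point): Middle of the red tab, 122 mm above the pan's underside. The tab is 10 mm thick (y), 20 wide (x), from 97 to 142 up. Axes as the pan's. Fingers closing along y fit; keep their tips above 98, where the bail begins. Opened little by little, they let the pan lean over slowly.
- stand: Blue and grey hanging scale, fixed. Origin on the bench below the hook; its open side, -x, faces the robot roughly. Base plate 190 x 110 x 14 mm (x -40 to 150), post at x 105, blue head x 77 to 133, 70 wide, z 128 to 192. From the head a steel hook (wire 5 thick) runs out along -x at height 172, dips to its seat and turns up to a tip at x -20, its top at z 189.
- hook_seat (a point): Top of the wire in the dip of the hook, 168.5 mm above the bench; the tip stands 20 mm higher and 20 mm away along -x of the stand. Axes as the stand's.
- tray: White plastic bead tray, loose on the bench, 110 (x) x 150 (y) x 18 mm, walls and floor 4 mm, 0.3 kg. Origin: centre of its underside; +x is the side that goes in first. In front (-x) it has a blue upright pull tab.
- tray_tab (a point): Grip point on the blue pull tab, 95 mm towards -x from the tray's origin, 30 mm up. The tab is 12 mm thick (y), 24 mm long (x), from 2 to 44 mm up, joined to the tray by a low neck (up to 12 mm). Axes as the tray's.
- organiser: Low pale wooden organiser, fixed, 180 mm wide, 50 high, dishes on top at the back (to 66). Origin: on the bench, middle of the bay's mouth; +x points into the bay. Bay 156 wide, 112 deep to its back wall, 26 high, floor is the bench. Two splayed guide fences, 26 high, reach 30 mm out and steer the tray in. Tray home: its origin at x 57, y 0, axes parallel.
- bead_jar: Green glass jar, 48 mm across, 65 mm high; bystander. Origin: centre of underside.
- wire_spool: Orange spool, 48 mm across, 28 mm high; bystander. Origin: centre of underside.
- findings_tin: Small metal tin, 56 mm across, 38 mm high; bystander. Origin: centre of underside.
Things that resemble listed ones, but are neither listed nor needed, are in the scene too. Of the things that look like the tray, the smallest one is meant.

How it is judged:
By the outcome, as a careful person would: the job done as asked, in the order asked, and still so for the second after the job is handed in, with the robot touching nothing.
It also fails if it takes over 64 s, if anything falls off the work surface, if the arm or the gripper's body presses on something with over 40 N, if the wrist force passes 120 N, or if a joint passes its speed limit or range.

### The arm

A 7-joint arm with a two-finger parallel gripper is mounted at the origin on the work surface. World frame = base frame: x ahead of the robot, y to its left, z up, the work surface at z = 0. Lengths are in mm, angles in rad, forces in N, time in s.
With the tool pointing down it reaches from about 400 to 875 mm from the base axis. Payload 4.4 kg.
Tool frame: the origin (TCP) lies at the centre of the arm's flange, where the gripper is bolted on; the fingertips stand 173 mm ahead of it and the grasp point (between the pads) lies 155 mm ahead of it; z points along the fingers, y is the direction in which the jaws open and shut (so a half turn about z gives the same grasp; the last joint's range is limited). The gripper opens to 85 mm and grips with 20 to 120 N. Pads are 22 mm wide; open, the fingers measure 114 mm over their backs; the gripper's body (76 mm by 85 mm) begins 54 mm behind the grasp point. The pads swing forward as they close: fully open they stand 13 mm farther back than shut.
Start: joints at [1.254, 0.628, 0.038, 1.517, -0.027, 0.996, -0.02], TCP at [161.337, -629.671, 404.713] pointing down, gripper open.
Joint ranges: [-3.06, 3.06], [-0.37, 2.12], [-1.25, 1.32], [0.18, 2.47], [-1.1, 4.24], [0.23, 1.98], [-2.94, 2.94]. Speed limits (rad/s): [2.57, 2.57, 3.14, 3.14, 3.14, 3.14, 3.14].

### API

Orientations are given as [roll, pitch, yaw] about the fixed x, y, z axes, in that order (R = Rz(yaw) Ry(pitch) Rx(roll)).
In Python, from cell import * gives the robot as it stands. The module is installed in compiled form; this text tells all that it offers.
- The arm moves only by the shell command python3 -m jog 'ROWS'. ROWS is JSON, one flat list of numbers, 5 for each row, row after row: the shift along the tool's x, y, z in mm, then the turn about the tool's z in degrees, then the finger opening in mm, from 0 to 85.4. A call has 1 to 20 rows; each row is the pose to reach, as a shift and turn from the pose commanded when the call began, along the tool's axes at that moment; what a row does not reach only later rows make up. A row lasts 1/12 s, in which the tool goes at most 41.7 mm and 7.16 degrees, less where a joint would pass 70% of its speed; a pose out of reach is approached as far as the arm can. A call with a gripper value outside its range is refused whole. The fingers move at their own pace and stop on an object; the grip force is fixed at half the most. Time passes only in rows, so rows that repeat a pose let the fingers close. It gives the time, the measured TCP pose, the force and the opening at its end, in the units of the state.
- read_state(): the state, without advancing time (a new reading comes with each control period).
- get_image(name): name is "scene" or "top"; returns (picture, depth): 480x640x3 uint8, blue, green, red; 480x640 float32, mm along the optical axis (not along the pixel's ray), 0 where there is no reading.
- camera_params(name): a dict with "K" (3x3 intrinsics, pixels), "T" (4x4, takes a point from camera to world coordinates). Camera axes: x right, y up, looking along -z (the intrinsics and any distortion apply to the point x, -y, -z); pixel columns grow to the right and rows downward; lengths in mm; the calibration is good to about 2 mm. A picture is of the moment at which its call begins. camera_params takes no time and is no camera call.
- finish_job(): hands the job in, once; it reports no verdict.
The state is a dict: "clock": time; "qpos": joint angles; "qd": joint speeds; "tau": joint torques, N m; "eef_pos": TCP position; "tool_rot": TCP orientation; "force": force on the tool from outside, world axes, zero at the start; "torque": the same for the moment, N m; "width": finger opening in mm.
Only numpy, scipy, OpenCV 4.12 (cv2) and the standard library are available. Lean on these libraries where they do the work, as an engineer would, in place of code of your own. Each camera call takes 0.05 s, during which the arm holds its last target.

## Working session

There is one attempt and no reset: what is moved stays moved. The work goes in short steps, Python scripts to look and compute and a shell command to move; the robot and the scene stay as the last step left them, time stands still between calls to the robot, and variables do not carry over. Pictures are saved under pics/ and viewed, and the job is handed in when it is done.

```bash
mkdir -p pics; ls
python3 - <<'E'
from cell import *
import cv2,numpy as np
for n in("scene","top"):
    im,d=get_image(n); cv2.imwrite(f"pics/{n}0.png",im); np.savez(f"{n}0.npz",im=im,d=d)
    p=camera_params(n); print(n,{k:np.round(v,3).tolist() if not isinstance(v,str) else v for k,v in p.items()})
s=read_state();print(s)
E
```

```text
pics
scene {'K': [[540.919, 0.0, 321.66], [0.0, 540.919, 242.852], [0.0, 0.0, 1.0]], 'T': [[0.36, -0.8, 0.479, 994.721], [0.933, 0.3, -0.199, -215.111], [0.015, 0.519, 0.855, 1050.549], [0.0, 0.0, 0.0, 1.0]]}
top {'K': [[484.404, 0.0, 315.391], [0.0, 484.404, 242.771], [0.0, 0.0, 1.0]], 'T': [[0.021, 0.998, -0.051, 394.21], [-1.0, 0.021, -0.005, -33.585], [-0.004, 0.051, 0.999, 1201.126], [0.0, 0.0, 0.0, 1.0]]}
{'clock': 0.1, 'qpos': array([ 1.25417752,  0.62926836,  0.03842242,  1.51829014, -0.02702505,
        0.9963094 , -0.01999358]), 'qd': array([-0.00136128, -0.00496704,  0.00136029, -0.00294938,  0.00043313,
       -0.00019869,  0.0003795 ]), 'tau': array([ 2.69431737e-03, -5.64533579e+01,  1.23022299e+00, -1.93974102e+01,
        1.11982445e-02,  5.41817091e-03,  1.76019626e-05]), 'eef_pos': array([ 161.3065907 , -629.38477471,  403.86374501]), 'tool_rot': array([-3.13983416e+00, -1.49224356e-05,  2.50829149e-01]), 'force': array([-0.07390426,  0.51714056,  0.08807751]), 'torque': array([-0.02058015,  0.00502777,  0.02527439]), 'width': 85.51394556998827}
```

View pics/scene0.png

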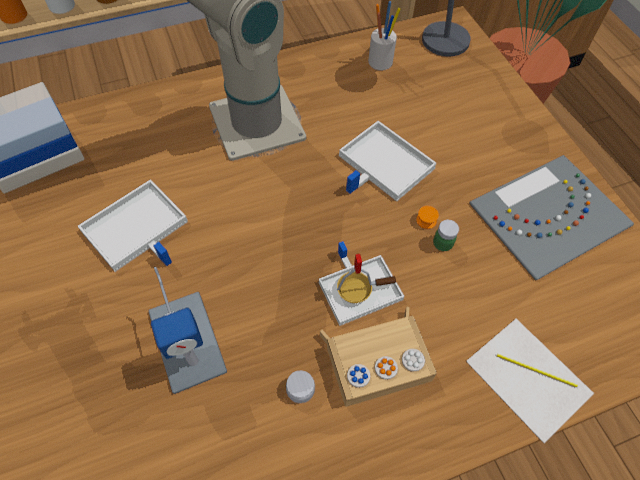

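View pics/top0.png

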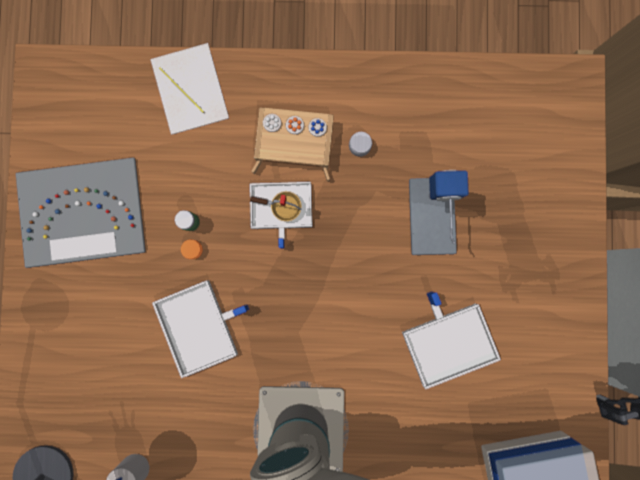

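Three things look like the tray: scene px (361,290) / top (281,205), scene (133,225) / top (452,346), and scene (387,160) / top (195,329). The first is clearly the smallest and it holds the pan, so it fits. Next I'll check it in an enlarged crop and measure.

```bash
cat > h.py <<'E'
from cell import *
import cv2,numpy as np
def ray(n,u,v):
    p=camera_params(n);K=np.array(p["K"]);T=np.array(p["T"])
    dist=p.get("dist",p.get("D"))
    d=np.array([(u-K[0,2])/K[0,0],-(v-K[1,2])/K[1,1],-1.])
    return T[:3,3],T[:3,:3]@d
def onz(n,u,v,z):
    o,d=ray(n,u,v);t=(z-o[2])/d[2];return o+t*d
def dep(n,u,v,D):
    o,d=ray(n,u,v);return o+D*d
def tri(u1,v1,u2,v2):
    o1,d1=ray("scene",u1,v1);o2,d2=ray("top",u2,v2)
    A=np.c_[d1,-d2];t=np.linalg.lstsq(A,o2-o1,rcond=None)[0]
    a=o1+t[0]*d1;b=o2+t[1]*d2;return (a+b)/2,np.linalg.norm(a-b)
def proj(n,P):
    p=camera_params(n);K=np.array(p["K"]);T=np.array(p["T"])
    c=T[:3,:3].T@(np.asarray(P,float)-T[:3,3]);return K[0,0]*c[0]/-c[2]+K[0,2],-K[1,1]*c[1]/-c[2]+K[1,2]
def cloud(n,D):
    p=camera_params(n);K=np.array(p["K"]);T=np.array(p["T"])
    v,u=np.mgrid[0:480,0:640]
    c=np.stack([(u-K[0,2])/K[0,0]*D,-(v-K[1,2])/K[1,1]*D,-D],-1)
    return c@T[:3,:3].T+T[:3,3]
E
python3 - <<'E'
from h import *
a=np.load("scene0.npz")["im"];b=np.load("top0.npz")["im"]
cr=lambda im,x,y,w,h,s:cv2.resize(im[y:y+h,x:x+w],None,fx=s,fy=s,interpolation=cv2.INTER_CUBIC)
cv2.imwrite("pics/c1.png",cr(a,300,230,140,100,5))
cv2.imwrite("pics/c2.png",cr(b,235,90,140,170,3.5))
cv2.imwrite("pics/c3.png",np.hstack([cr(b,390,150,100,120,3.5),cr(a,130,260,100,120,3.5)]))
E
```

```text
(no output)
```

View pics/c1.png

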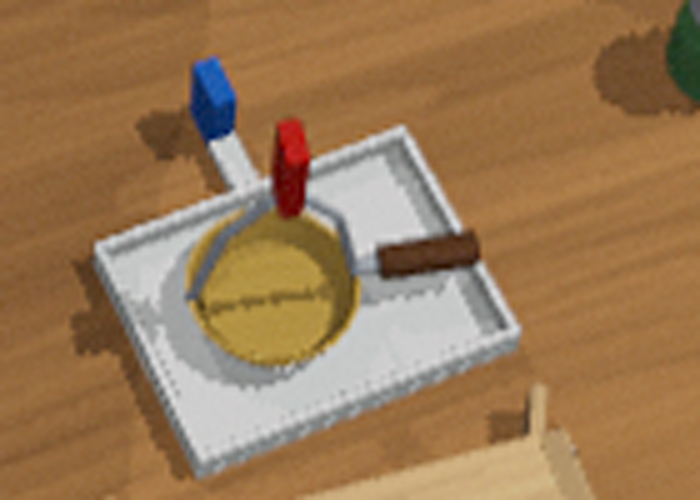

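View pics/c2.png

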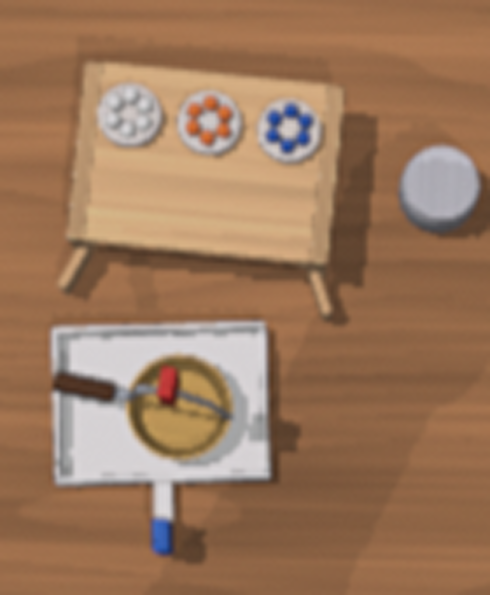

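View pics/c3.png

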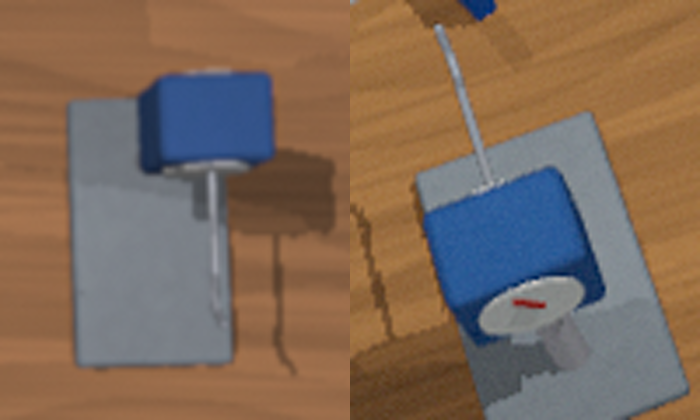

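The crops show the small white tray with the blue pull tab at c1 (212,98), the red pan tab at (290,165), and the wooden handle at (430,253). Top crop c2 shows the organiser in front of it (mouth facing the robot), and c3 the blue head with its hook pointing towards the robot. Now the measuring.

```bash
cat > meas.py <<'E'
from h import *
def hsv(im):return cv2.cvtColor(im,cv2.COLOR_BGR2HSV)
def inr(h,lo,hi,box):
    m=cv2.inRange(h,lo,hi);k=np.zeros_like(m);x0,y0,x1,y1=box;k[y0:y1,x0:x1]=1;return m*k
def big(m):
    n,l,s,c=cv2.connectedComponentsWithStats(m);i=1+np.argmax(s[1:,4]);return (l==i).astype(np.uint8)*255,s[i],c[i]
def rect(m):
    c=max(cv2.findContours(m,cv2.RETR_EXTERNAL,cv2.CHAIN_APPROX_NONE)[0],key=cv2.contourArea)
    return cv2.boxPoints(cv2.minAreaRect(c))
E
python3 - <<'E'
from meas import *
S=np.load("scene0.npz");T=np.load("top0.npz")
hs,ht=hsv(S["im"]),hsv(T["im"]);Cs,Ct=cloud("scene",S["d"]),cloud("top",T["d"])
np.set_printoptions(precision=1,suppress=True)
# red tab
ms,_,cs=big(inr(hs,(0,170,90),(8,255,255),(340,240,380,290)))
mt,_,ct=big(inr(ht,(0,170,90),(8,255,255),(265,185,310,225)))
print("red",cs,ct,tri(*cs,*ct))
for C,m in((Cs,ms),(Ct,mt)):
    P=C[m>0];print(" depth med",np.median(P,0),P.min(0),P.max(0))
    P=P[P[:,2]>136];print(" top",P.mean(0),len(P), cv2.minAreaRect(P[:,:2].astype(np.float32)))
# blue pull tab
ms,_,cs=big(inr(hs,(105,150,60),(125,255,255),(330,235,355,265)))
mt,_,ct=big(inr(ht,(105,150,60),(125,255,255),(270,225,295,255)))
for n,C,m in(("s",Cs,ms),("t",Ct,mt)):
    P=C[m>0];P=P[P[:,2]>38];print("blue",n,P.mean(0),len(P))
# tray top rim / footprint from top cloud
box=np.zeros((480,640),bool);box[170:245,235:325]=1
P=Ct[box&(inr(ht,(0,0,120),(179,60,255),(235,170,325,236))>0)]
P=P[(P[:,2]>12)&(P[:,2]<24)]
r=cv2.minAreaRect(P[:,:2].astype(np.float32));print("tray rim",r,cv2.boxPoints(r),len(P))
# organiser top
m=inr(ht,(8,50,120),(28,170,255),(245,95,345,185))
Q=Ct[m>0];Q=Q[(Q[:,2]>44)&(Q[:,2]<56)];r=cv2.minAreaRect(Q[:,:2].astype(np.float32));print("org",r,cv2.boxPoints(r),np.median(Q[:,2]))
# stand base
m,_,_=big(inr(ht,(0,0,60),(179,90,200),(400,170,460,260)))
Q=Ct[m>0];Q=Q[(Q[:,2]>8)&(Q[:,2]<20)];r=cv2.minAreaRect(Q[:,:2].astype(np.float32));print("base",r,cv2.boxPoints(r),np.median(Q[:,2]))
m,_,_=big(inr(ht,(105,120,40),(125,255,255),(425,165,475,205)))
Q=Ct[m>0];Q=Q[(Q[:,2]>186)&(Q[:,2]<200)];r=cv2.minAreaRect(Q[:,:2].astype(np.float32));print("head",r,cv2.boxPoints(r),np.median(Q[:,2]))
m,_,_=big(inr(hs,(100,120,40),(125,255,255),(145,300,205,365)))
Q=Cs[m>0];Q=Q[(Q[:,2]>186)&(Q[:,2]<200)];r=cv2.minAreaRect(Q[:,:2].astype(np.float32));print("head s",r,cv2.boxPoints(r),np.median(Q[:,2]))
# hook
P=Ct[195:250,440:462].reshape(-1,3);P=P[(P[:,2]>155)&(P[:,2]<195)];print("hook top n",len(P));print(P[np.argsort(P[:,0])][::3])
P=Cs[260:318,140:180].reshape(-1,3);P=P[(P[:,2]>155)&(P[:,2]<195)];print("hook sc n",len(P));print(P[np.argsort(P[:,0])][::5])
E
```

```text
red [357.9 262.2] [282.7 199.3] (array([544.6,  47.6, 131.1]), np.float64(2.912240888322132))
 depth med [550.3  47.5 144. ] [514.6  41.9  20.2] [555.5  68.5 150.5]
 top [545.3  48.1 145.3] 56 ((544.263916015625, 48.73589324951172), (10.003484725952148, 20.82206916809082), 79.46533966064453)
 depth med [542.8  44.7 144.8] [533.3  40.3 122.3] [551.8  50.4 149.5]
 top [543.2  45.4 145.3] 37 ((542.8128662109375, 44.62131881713867), (17.89491081237793, 8.770675659179688), 0.8866041898727417)
blue s [455.   57.8  44.1] 53
blue t [451.5  54.5  42.4] 40
tray rim ((537.6100463867188, 59.86717987060547), (130.90150451660156, 150.1240997314453), 3.109138250350952) [[468.2 131.3]
 [476.3 -18.6]
 [607.  -11.5]
 [598.9 138.4]] 397
org ((709.5650634765625, 30.56585693359375), (180.12582397460938, 126.22635650634766), 85.29682159423828) [[639.3 -54. ]
 [765.1 -64.4]
 [779.9 115.2]
 [654.  125.5]] 49.04098031258604
base ((528.7403564453125, -314.985107421875), (189.47314453125, 110.99614715576172), 2.870190382003784) [[ 431.3 -264.3]
 [ 436.9 -375.2]
 [ 626.1 -365.7]
 [ 620.6 -254.8]] 12.90138427711
[... 2463 characters left out ...]
.2]
 [ 509.8 -311.3  172. ]
 [ 511.9 -315.6  171.1]
 [ 515.8 -310.2  174.8]
 [ 518.5 -312.8  173.9]
 [ 521.9 -313.8  172.9]
 [ 525.8 -310.8  174.3]
 [ 529.2 -313.2  174.8]
 [ 531.9 -312.   175.1]
 [ 536.1 -312.7  176. ]
 [ 539.5 -312.2  174.2]
 [ 548.5 -313.4  185.5]
 [ 551.8 -329.1  188.2]
 [ 552.4 -318.5  189.4]
 [ 553.  -325.   191.7]
 [ 553.6 -295.9  190.7]
 [ 553.9 -307.8  192.4]
 [ 554.5 -320.3  191.2]
 [ 555.5 -303.   192.1]
 [ 556.1 -308.9  189.6]
 [ 556.6 -308.   194.2]
 [ 556.8 -322.   193.4]
 [ 557.5 -315.3  193.5]
 [ 558.  -310.8  191. ]
 [ 559.2 -315.7  193.3]
 [ 560.  -298.5  193.7]
 [ 560.7 -309.5  191.6]
 [ 561.9 -306.4  191.6]
 [ 562.7 -299.5  192. ]
 [ 564.1 -301.5  192.2]]
```

Run:
```python
from meas import *
np.set_printoptions(precision=1,suppress=True)
S=np.load("scene0.npz");T=np.load("top0.npz")
hs,ht=hsv(S["im"]),hsv(T["im"])
for n,D,h,b1,b2 in(("scene",S,hs,(370,265,400,295),(330,265,380,310)),("top",T,ht,(245,190,275,215),(262,185,310,225))):
    C=cloud(n,D["d"])
    m,_,c=big(inr(h,(0,60,20),(16,255,110),b1));P=C[m>0];P=P[(P[:,2]>22)&(P[:,2]<45)]
    print(n,"handle",c,P.mean(0),len(P),cv2.fitLine(P[:,:2].astype(np.float32),cv2.DIST_L2,0,.01,.01).ravel())
    m,_,c=big(inr(h,(15,90,60),(32,255,255),b2));cc=cv2.convexHull(np.argwhere(m>0)[:,::-1].astype(np.int32));e=cv2.fitEllipse(cc)
    print(n,"dish",e, onz(n,*e[0],24))
    m=inr(h,(0,170,90),(8,255,255),b2);P=C[m>0];P=P[P[:,2]>60];print("tab",len(P),cv2.minAreaRect(P[:,:2].astype(np.float32)),P.mean(0))
    m=inr(h,(10,60,60),(28,200,255),{"scene":(325,320,430,400),"top":(245,95,345,185)}[n]);Q=C[m>0];Q=Q[(Q[:,2]>44)&(Q[:,2]<55)];print("org",cv2.minAreaRect(Q[:,:2].astype(np.float32)))
```

```text
scene handle [385.5 280.5] [558.8 114.3  33.7] 126 [  0.2   1.  558.8 114.3]
scene dish ((355.2738952636719, 287.6703796386719), (29.319353103637695, 33.89645004272461), 65.04366302490234) [547.4  50.3  24. ]
tab 29 ((550.8096923828125, 46.58909225463867), (8.311269760131836, 8.035273551940918), 8.550521850585938) [552.4  46.6 120.2]
org ((708.8074951171875, 32.838844299316406), (180.85650634765625, 127.30963897705078), 85.29766845703125)
top handle [258.2 200. ] [554.8 112.9  33.7] 75 [  0.2   1.  554.8 112.9]
top dish ((284.6046142578125, 211.10581970214844), (17.041486740112305, 28.73076057434082), 102.47681427001953) [530.3  48.8  24. ]
tab 43 ((542.6435546875, 45.24641418457031), (9.120989799499512, 18.647777557373047), 85.6826400756836) [542.4  45.3 143.1]
org ((709.5611572265625, 30.56585693359375), (180.1280975341797, 126.22498321533203), 85.3039779663086)
```

```bash
cat >> h.py <<'E'
def go(x,y,z,yawdeg=None):
    s=read_state();r=s["tool_rot"];p=s["eef_pos"];w=r[2]
    X=np.array([np.cos(w),np.sin(w)]);Y=np.array([np.sin(w),-np.cos(w)])
    d=np.array([x-p[0],y-p[1]]);
    t=0 if yawdeg is None else (np.degrees(w)-yawdeg+90)%180-90
    print("clock %.2f pos %s yaw %.2f w %.1f F %s"%(s["clock"],np.round(p,1),np.degrees(w),s["width"],np.round(s["force"],1)))
    print("tool dx %.1f dy %.1f dz %.1f turn %.1f len %.0f"%(X@d,Y@d,p[2]-z,t,np.hypot(*d)))
E
python3 -c "
from h import *
go(544,47,404,-10.8)"
```

```text
clock 0.10 pos [ 161.3 -629.4  403.9] yaw 14.37 w 85.5 F [-0.1  0.5  0.1]
tool dx 538.6 dy -560.2 dz -0.1 turn 25.2 len 777
```

```bash
python3 -m jog '[14,-14,0,1,60, 41,-42,0,3,60, 68,-70,0,5,60, 95,-98,0,7,60, 122,-126,0,9,60, 149,-154,0,11,60, 176,-182,0,13,60, 203,-210,0,15,60, 230,-238,0,17,60, 257,-266,0,19,60, 284,-294,0,21,60, 311,-322,0,23,60, 338,-350,0,24,60, 365,-378,0,25.2,60, 392,-406,0,25.2,60, 419,-434,0,25.2,60, 446,-462,0,25.2,60, 473,-490,0,25.2,60, 500,-520,0,25.2,60, 525,-546,0,25.2,60]' && python3 -c "
from h import *
go(544,47,285,-10.8)"
```

```text
clock: 1.77
eef_pos: [535.0, 32.2, 404.5]
tool_rot: [-3.141, 0.0, -0.188]
force: [1.3, 0.2, -0.5]
width: 59.8
clock 1.77 pos [535.   32.2 404.5] yaw -10.76 w 59.8 F [ 1.3  0.2 -0.5]
tool dx 6.1 dy -16.2 dz 119.5 turn 0.0 len 17
```

```bash
python3 -m jog '[3,-8,0,0,60, 6,-16,0,0,60, 6,-16,15,0,60, 6,-16,40,0,60, 6,-16,65,0,60, 6,-16,85,0,60, 6,-16,100,0,50, 6,-16,112,0,40, 6,-16,119.5,0,40, 6,-16,119.5,0,40]'
python3 - <<'E'
from h import *
go(544,47,285,-10.8)
for n,b in(("scene",(300,200,140,110)),("top",(235,150,110,85))):
    im,d=get_image(n);x,y,w,h=b
    cv2.imwrite(f"pics/{n}1.png",cv2.resize(im[y:y+h,x:x+w],None,fx=5,fy=5,interpolation=cv2.INTER_CUBIC))
E
```

```text
clock: 2.6
eef_pos: [542.5, 42.9, 283.8]
tool_rot: [3.14, 0.003, -0.191]
force: [-0.1, -0.9, -0.2]
width: 39.8
clock 2.60 pos [542.5  42.9 283.8] yaw -10.93 w 39.8 F [-0.1 -0.9 -0.2]
tool dx 0.7 dy -4.4 dz -1.2 turn -0.1 len 4
```

View pics/scene1.png

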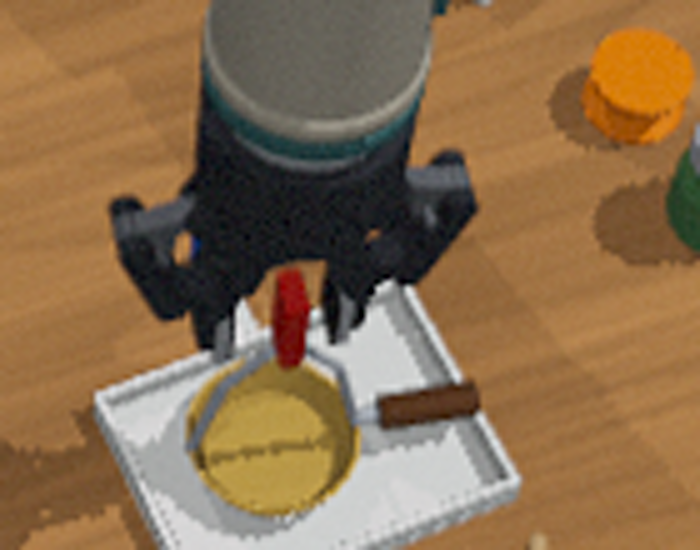

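The picture shows both fingers straddling the red tab (290,315), which sits slightly closer to the right finger, so I'll nudge 3–4 mm that way, close and lift.

```bash
python3 -m jog '[0.5,-2,-0.5,0,36, 0.7,-3.6,-1,0,30, 0.7,-3.6,-1,0,24, 0.7,-3.6,-1,0,18, 0.7,-3.6,-1,0,12, 0.7,-3.6,-1,0,4, 0.7,-3.6,-1,0,4, 0.7,-3.6,-1,0,4, 0.7,-3.6,-1,0,4]' && python3 -c "
from h import *
go(544,47,285,-10.8)"
```

```text
clock: 3.45
eef_pos: [544.8, 47.4, 286.6]
tool_rot: [3.142, -0.0, -0.189]
force: [-0.8, -0.8, 5.6]
width: 9.4
clock 3.45 pos [544.8  47.4 286.6] yaw -10.84 w 9.4 F [-0.8 -0.8  5.6]
tool dx -0.7 dy 0.5 dz 1.6 turn -0.0 len 1
```

```bash
python3 -m jog '[0,0,-3,0,4, 0,0,-10,0,4, 0,0,-20,0,4, 0,0,-33,0,4, 0,0,-48,0,4, 0,0,-64,0,4, 0,0,-80,0,4, 0,0,-93,0,4, 0,0,-102,0,4, 0,0,-107,0,4, 0,0,-108,0,4, 0,0,-108,0,4, 0,0,-108,0,4]'
python3 - <<'E'
from h import *
go(403,-319,394,2.8)
for n in("scene","top"):
    im,d=get_image(n);cv2.imwrite(f"pics/{n}2.png",im)
E
```

```text
clock: 4.53
eef_pos: [544.4, 47.5, 393.6]
tool_rot: [3.141, 0.001, -0.189]
force: [0.2, 0.4, -2.5]
width: 9.4
clock 4.53 pos [544.4  47.5 393.6] yaw -10.83 w 9.4 F [ 0.2  0.4 -2.5]
tool dx -70.0 dy 386.6 dz -0.4 turn -13.6 len 393
```

View pics/scene2.png

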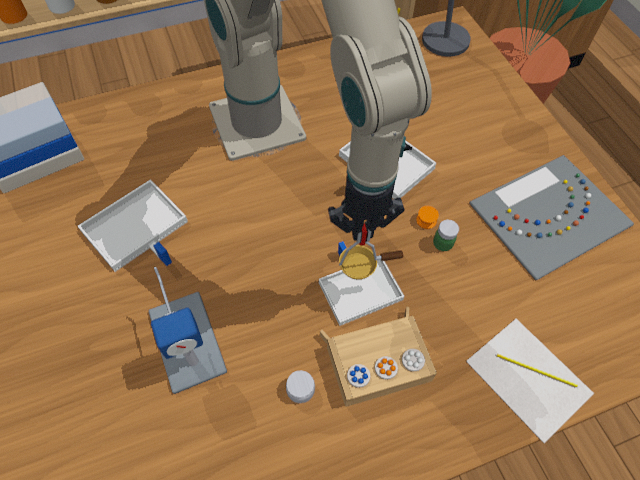

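The pan (360,262) is held up clear of the tray, which hasn't moved (361,290). Now I'll carry it to the front of the hook.

```bash
python3 -m jog '[-1,6,0,0,4, -3,18,0,-1,4, -7,38,0,-2,4, -11,62,0,-3,4, -16,88,0,-4,4, -21,114,0,-5,4, -26,140,0,-6,4, -30,166,0,-7,4, -35,192,0,-8,4, -40,218,0,-9,4, -44,244,0,-10,4, -49,270,0,-11,4, -54,296,0,-12,4, -58,322,0,-13,4, -63,345,0,-13.6,4, -66,364,0,-13.6,4, -68,377,0,-13.6,4, -70,384,0,-13.6,4, -70,386.6,0,-13.6,4, -70,386.6,0,-13.6,4]'
python3 - <<'E'
from meas import *
go(403,-319,394,2.8)
np.set_printoptions(precision=1,suppress=True)
for n,b,hb in(("scene",(90,200,150,120),(130,250,200,330)),("top",(390,150,110,120),(395,230,470,290))):
    im,d=get_image(n);x,y,w,h=b;C=cloud(n,d);np.savez(n+"3.npz",im=im,d=d)
    cv2.imwrite(f"pics/{n}3.png",cv2.resize(im[y:y+h,x:x+w],None,fx=5,fy=5,interpolation=cv2.INTER_CUBIC))
    m=inr(hsv(im),(0,170,90),(8,255,255),(x,y,x+w,y+h));P=C[m>0];P=P[P[:,2]>150];print(n,"tab",len(P),P.mean(0) if len(P) else 0,cv2.minAreaRect(P[:,:2].astype(np.float32)) if len(P)>3 else 0)
    m=inr(hsv(im),(0,60,20),(16,255,110),(x,y,x+w,y+h));P=C[m>0];P=P[(P[:,2]>115)&(P[:,2]<160)];print(n,"handle",len(P),P.mean(0) if len(P) else 0)
E
```

```text
clock: 6.3
eef_pos: [403.0, -319.2, 394.0]
tool_rot: [-3.141, 0.0, 0.048]
force: [0.3, 0.2, -2.2]
width: 9.1
clock 6.30 pos [ 403.  -319.2  394. ] yaw 2.72 w 9.1 F [ 0.3  0.2 -2.2]
tool dx -0.0 dy -0.2 dz -0.0 turn -0.1 len 0
scene tab 94 [ 407.7 -317.3  241.2] ((403.3540954589844, -317.56500244140625), (19.122316360473633, 8.261768341064453), 5.120962142944336)
scene handle 167 [ 401.8 -250.5  140.5]
top tab 0 0 0
top handle 109 [ 400.5 -252.1  140.4]
```

View pics/scene3.png

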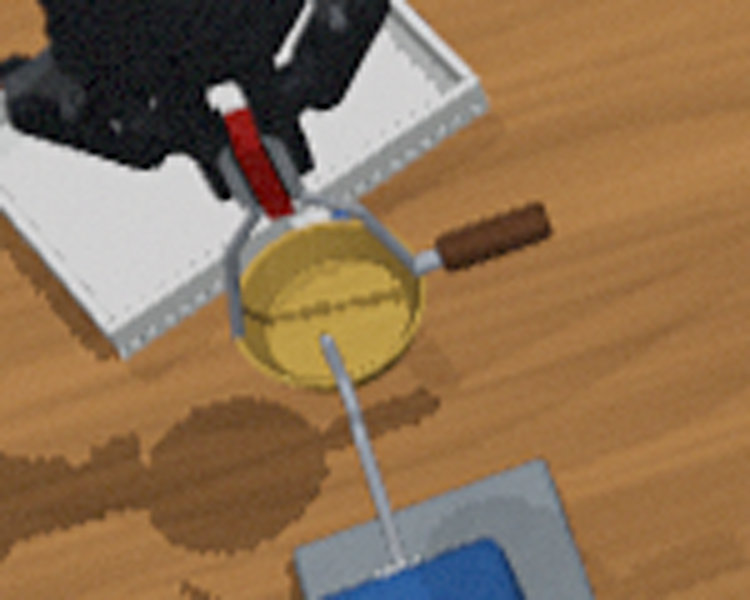

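View pics/top3.png

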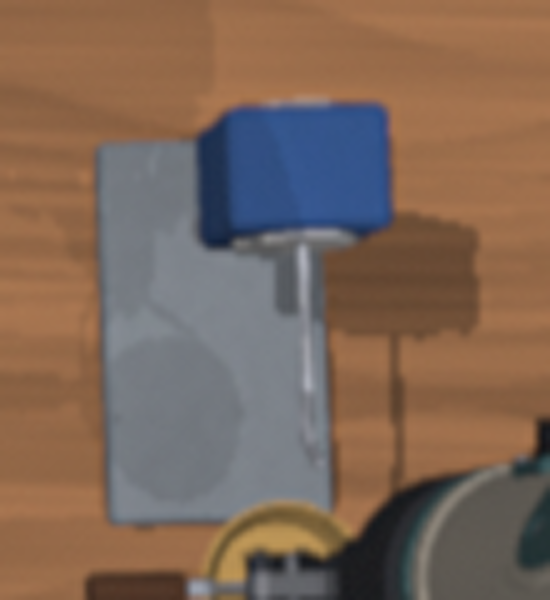

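The red tab (scene crop 260,160) is held upright, and the hook tip (crop 328,345) is ahead of the bail's window. Next I'll thread the bail over the tip, moving 70 mm along tool x.

```bash
python3 -m jog '[2,0,0,0,4, 6,0,0,0,4, 12,0,0,0,4, 18,0,0,0,4, 24,0,0,0,4, 30,0,0,0,4, 36,0,0,0,4, 42,0,0,0,4, 48,0,0,0,4, 54,0,0,0,4, 60,0,0,0,4, 65,0,0,0,4, 68,0,0,0,4, 70,0,0,0,4, 70,0,0,0,4]'
python3 - <<'E'
from meas import *
go(473,-315.7,394,2.8)
for n,b in(("scene",(90,240,150,120)),("top",(390,150,110,110))):
    im,d=get_image(n);x,y,w,h=b
    cv2.imwrite(f"pics/{n}4.png",cv2.resize(im[y:y+h,x:x+w],None,fx=5,fy=5,interpolation=cv2.INTER_CUBIC))
E
```

```text
clock: 7.65
eef_pos: [473.6, -315.6, 394.2]
tool_rot: [3.142, -0.0, 0.049]
force: [0.3, -0.3, -1.7]
width: 9.2
clock 7.65 pos [ 473.6 -315.6  394.2] yaw 2.79 w 9.2 F [ 0.3 -0.3 -1.7]
tool dx -0.6 dy 0.1 dz 0.2 turn -0.0 len 1
```

View pics/scene4.png

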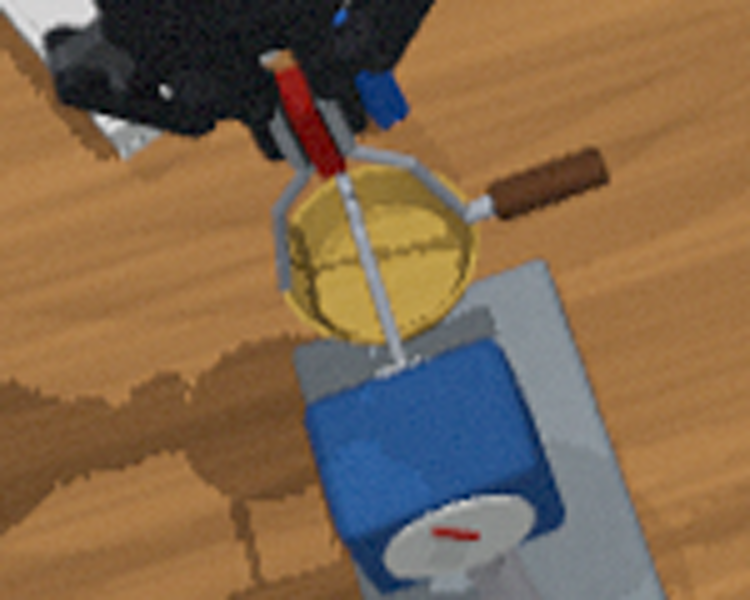

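The hook (crop 345,180 to 400,365) now passes under the bail's top and through the window. I'll lower it, creeping over the last part while I watch the force.

```bash
python3 -m jog '[0,0,3,0,4, 0,0,7,0,4, 0,0,12,0,4, 0,0,17,0,4, 0,0,21,0,4, 0,0,24,0,4, 0,0,26,0,4, 0,0,28,0,4, 0,0,29,0,4, 0,0,30,0,4, 0,0,30,0,4,0,0,30,0,4]'; python3 -m jog '[0,0,1,0,4, 0,0,2,0,4, 0,0,2,0,4, 0,0,2,0,4]';python3 -m jog '[0,0,1,0,4, 0,0,2,0,4, 0,0,2,0,4, 0,0,2,0,4]'
```

```text
clock: 8.75
eef_pos: [473.2, -315.7, 364.3]
tool_rot: [3.141, -0.0, 0.048]
force: [-0.4, -0.2, -0.6]
width: 9.1
clock: 9.08
eef_pos: [473.2, -315.6, 362.2]
tool_rot: [-3.142, 0.0, 0.048]
force: [-0.3, 0.4, -2.0]
width: 9.3
clock: 9.42
eef_pos: [473.4, -315.7, 360.3]
tool_rot: [3.141, -0.0, 0.048]
force: [-0.3, -0.1, -2.2]
width: 9.4
```

```bash
for i in 1 2 3; do python3 -m jog '[0,0,0.5,0,4, 0,0,1,0,4, 0,0,1,0,4]'; done
```

```text
clock: 9.67
eef_pos: [473.5, -315.7, 359.5]
tool_rot: [3.141, -0.001, 0.048]
force: [1.4, 0.4, 0.9]
width: 8.8
clock: 9.92
eef_pos: [473.6, -315.7, 359.1]
tool_rot: [3.141, -0.001, 0.048]
force: [-0.1, 0.1, 5.3]
width: 9.2
clock: 10.17
eef_pos: [473.6, -315.7, 358.8]
tool_rot: [3.141, -0.002, 0.048]
force: [-0.8, 1.3, 10.3]
width: 9.2
```

```bash
python3 -m jog '[0,0,-0.5,0,4, 0,0,-1.3,0,4, 0,0,-1.3,0,4]'; python3 -m jog '[0,0,0,0,7, 0,0,0,0,8, 0,0,0,0,8.5, 0,0,0,0,9, 0,0,0,0,9.3, 0,0,0,0,9.6, 0,0,0,0,9.9, 0,0,0,0,10.2, 0,0,0,0,10.5, 0,0,0,0,10.8, 0,0,0,0,11.1, 0,0,0,0,11.4, 0,0,0,0,11.7, 0,0,0,0,12, 0,0,0,0,12.3, 0,0,0,0,12.6, 0,0,0,0,12.9, 0,0,0,0,13.2, 0,0,0,0,13.5, 0,0,0,0,13.8]'
python3 - <<'E'
from meas import *
for n,b in(("scene",(90,240,150,120)),):
    im,d=get_image(n);x,y,w,h=b
    cv2.imwrite(f"pics/{n}5.png",cv2.resize(im[y:y+h,x:x+w],None,fx=5,fy=5,interpolation=cv2.INTER_CUBIC))
E
```

```text
clock: 10.42
eef_pos: [473.6, -315.7, 359.1]
tool_rot: [3.141, -0.002, 0.048]
force: [1.4, 0.6, 3.6]
width: 9.4
clock: 12.08
eef_pos: [473.2, -315.7, 358.5]
tool_rot: [3.142, 0.0, 0.048]
force: [0.4, 0.8, -1.4]
width: 13.7
```

View pics/scene5.png

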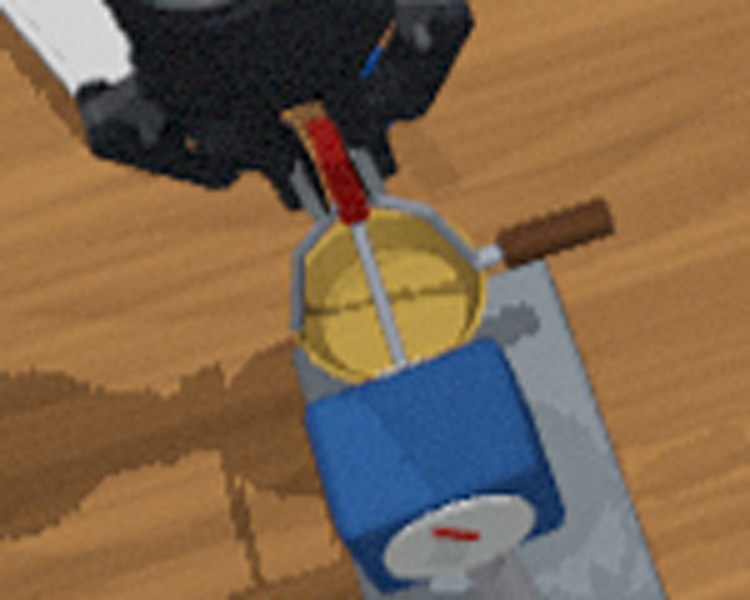

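The pan now hangs on the hook, and its tab (crop 340,170) is leaning onto the right finger, handle side down. I'll keep opening slowly.

```bash
python3 -m jog '[0,0,0,0,14.2, 0,0,0,0,14.6, 0,0,0,0,15, 0,0,0,0,15.4, 0,0,0,0,15.8, 0,0,0,0,16.2, 0,0,0,0,16.6, 0,0,0,0,17, 0,0,0,0,17.4, 0,0,0,0,17.8, 0,0,0,0,18.2, 0,0,0,0,18.6, 0,0,0,0,19, 0,0,0,0,19.4, 0,0,0,0,19.8, 0,0,0,0,20.2, 0,0,0,0,20.6, 0,0,0,0,21, 0,0,0,0,21.4, 0,0,0,0,21.8]'; python3 -m jog '[0,0,0,0,22.2, 0,0,0,0,22.6, 0,0,0,0,23, 0,0,0,0,23.4, 0,0,0,0,23.8, 0,0,0,0,24.2, 0,0,0,0,24.6, 0,0,0,0,25, 0,0,0,0,25.4, 0,0,0,0,25.8, 0,0,0,0,26.2, 0,0,0,0,26.6, 0,0,0,0,27, 0,0,0,0,27.4, 0,0,0,0,27.8, 0,0,0,0,28.2, 0,0,0,0,28.6, 0,0,0,0,29, 0,0,0,0,29.4, 0,0,0,0,29.8]'; python3 -m jog '[0,0,0,0,30.2, 0,0,0,0,30.6, 0,0,0,0,31, 0,0,0,0,31.4, 0,0,0,0,31.8, 0,0,0,0,32.2, 0,0,0,0,32.6, 0,0,0,0,33, 0,0,0,0,33.4, 0,0,0,0,33.8, 0,0,0,0,34.2, 0,0,0,0,34.6, 0,0,0,0,35, 0,0,0,0,35.4, 0,0,0,0,35.8, 0,0,0,0,36.2, 0,0,0,0,36.6, 0,0,0,0,37, 0,0,0,0,37.4, 0,0,0,0,38]'
python3 - <<'E'
from meas import *
for n,b in(("scene",(90,240,150,120)),):
    im,d=get_image(n);x,y,w,h=b
    cv2.imwrite(f"pics/{n}6.png",cv2.resize(im[y:y+h,x:x+w],None,fx=5,fy=5,interpolation=cv2.INTER_CUBIC))
E
```

```text
clock: 13.8
eef_pos: [473.2, -315.6, 358.5]
tool_rot: [3.142, -0.0, 0.048]
force: [0.6, 0.6, -0.8]
width: 21.9
clock: 15.47
eef_pos: [473.2, -315.7, 358.6]
tool_rot: [3.142, -0.0, 0.048]
force: [-0.0, -0.5, -0.7]
width: 29.5
clock: 17.13
eef_pos: [473.2, -315.7, 358.5]
tool_rot: [3.142, -0.0, 0.048]
force: [-0.6, 0.4, -0.4]
width: 37.9
```

View pics/scene6.png

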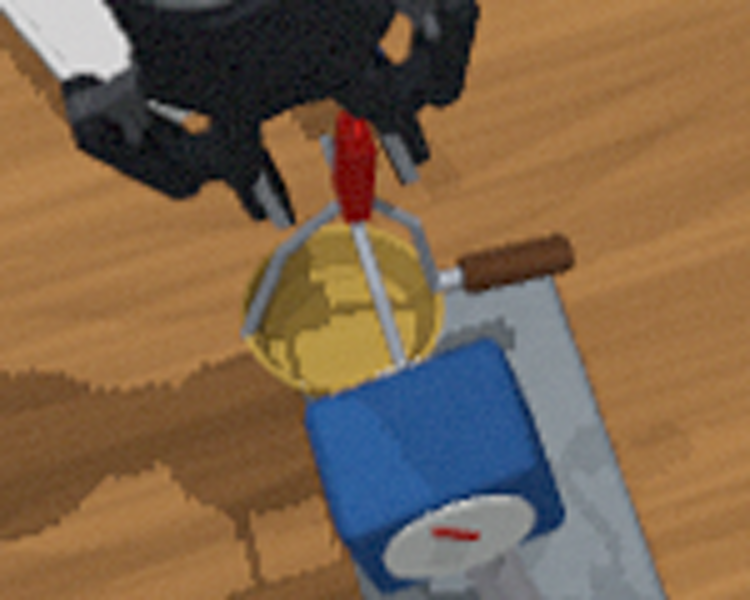

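The pan leans handle down, and there's a gap between its tab (355,165) and the right finger (400,155). I'll open further, still gently, then check it is at rest before withdrawing upward.

```bash
python3 -m jog '[0,0,0,0,39, 0,0,0,0,40, 0,0,0,0,41, 0,0,0,0,42, 0,0,0,0,43, 0,0,0,0,44, 0,0,0,0,45, 0,0,0,0,46, 0,0,0,0,48, 0,0,0,0,50, 0,0,0,0,52, 0,0,0,0,54, 0,0,0,0,56, 0,0,0,0,58, 0,0,0,0,60, 0,0,0,0,62, 0,0,0,0,64, 0,0,0,0,66, 0,0,0,0,68, 0,0,0,0,70]'
python3 - <<'E'
from meas import *
for n,b in(("scene",(90,240,150,120)),):
    im,d=get_image(n);x,y,w,h=b
    cv2.imwrite(f"pics/{n}7.png",cv2.resize(im[y:y+h,x:x+w],None,fx=5,fy=5,interpolation=cv2.INTER_CUBIC))
E
```

```text
clock: 18.85
eef_pos: [473.2, -315.7, 358.5]
tool_rot: [3.142, -0.0, 0.048]
force: [0.6, 0.4, -0.1]
width: 69.9
```

View pics/scene7.png

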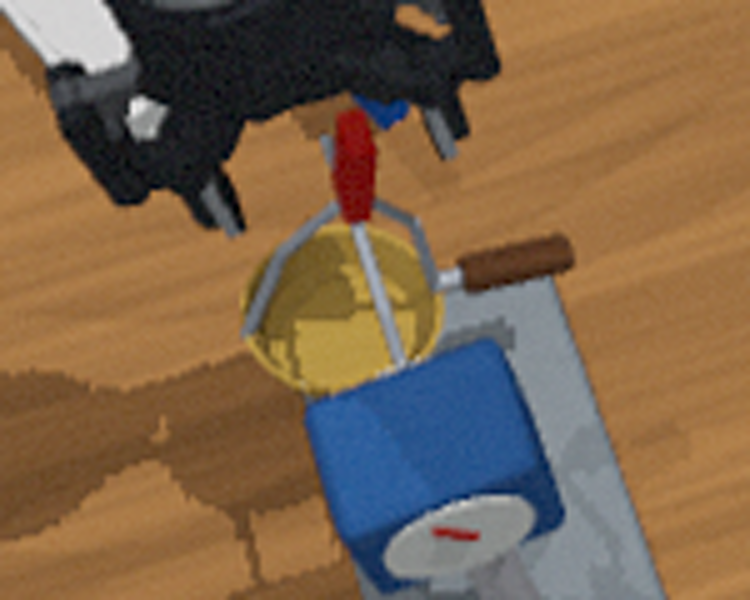

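The pan has stopped moving and is hanging freely. I'll withdraw upward and go to the blue tray tab.

```bash
python3 -m jog '[0,0,-2,0,70, 0,0,-6,0,70, 0,0,-12,0,70, 0,0,-20,0,70, 0,0,-30,0,70, 0,0,-42,0,70, 0,0,-55,0,70, 0,0,-68,0,70, 0,0,-80,0,70, 0,0,-88,0,70, 0,0,-90,0,70, 0,0,-90,0,70]'
python3 - <<'E'
from meas import *
np.set_printoptions(precision=1,suppress=True)
go(453.2,56.2,300,3.1)
for n in("scene","top"):
    im,d=get_image(n);cv2.imwrite(f"pics/{n}8.png",im);C=cloud(n,d)
    m,_,c=big(inr(hsv(im),(105,150,60),(125,255,255),(330,235,355,265) if n=="scene" else (270,225,295,255)));P=C[m>0];P=P[P[:,2]>38];print(n,c,P.mean(0),len(P))
E
```

```text
clock: 19.9
eef_pos: [473.3, -315.7, 449.5]
tool_rot: [3.141, -0.001, 0.048]
force: [1.1, 0.4, 0.0]
width: 69.9
clock 19.90 pos [ 473.3 -315.7  449.5] yaw 2.77 w 69.9 F [1.1 0.4 0. ]
tool dx -2.1 dy -372.4 dz 149.5 turn -0.3 len 372
scene [342.2 249.7] [454.8  58.   44. ] 50
top [280.9 243. ] [451.7  54.7  42.6] 37
```

View pics/scene8.png

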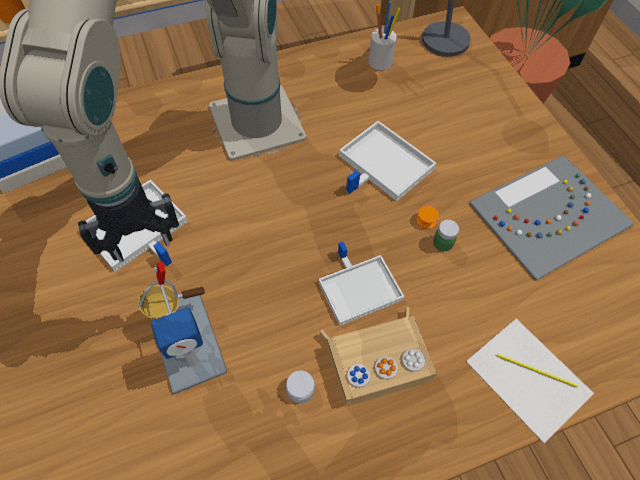

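The pan hangs at (160,300), leaning towards its handle, and the emptied tray is undisturbed at (361,290) with its blue tab at (342,250). Now for the tray.

```bash
python3 -m jog '[0,-6,0,0,70, 0,-18,0,0,70, 0,-36,0,0,70, 0,-58,0,0,70, 0,-84,0,0,70, 0,-112,5,0,70, 0,-140,20,0,70, 0,-168,35,0,70, -1,-196,50,0,70, -1,-224,65,0,70, -1,-252,80,0,70, -2,-280,95,0,70, -2,-306,110,0,60, -2,-330,122,0,60, -2,-348,135,-0.3,60, -2,-360,143,-0.3,50, -2,-368,148,-0.3,50, -2,-372.4,149.5,-0.3,50, -2,-372.4,149.5,-0.3,50]'; python3 -c "
from h import *
go(453.2,56.2,188,3.1)"
```

```text
clock: 21.58
eef_pos: [452.9, 57.2, 298.8]
tool_rot: [-3.141, 0.001, 0.055]
force: [-0.6, -0.6, -0.1]
width: 49.9
clock 21.58 pos [452.9  57.2 298.8] yaw 3.16 w 49.9 F [-0.6 -0.6 -0.1]
tool dx 0.3 dy 1.0 dz 110.8 turn 0.1 len 1
```

```bash
python3 -m jog '[0,0.5,8,0,50, 0.3,1,24,0,50, 0.3,1,44,0,50, 0.3,1,64,0,50, 0.3,1,82,0,50, 0.3,1,96,0,45, 0.3,1,106,0,40, 0.3,1,110.8,0,40, 0.3,1,110.8,0,40]'
python3 - <<'E'
from h import *
go(453.2,56.2,188,3.1)
im,d=get_image("scene");cv2.imwrite("pics/scene9.png",cv2.resize(im[200:330,300:440],None,fx=5,fy=4.6,interpolation=cv2.INTER_CUBIC))
E
```

```text
clock: 22.33
eef_pos: [453.6, 53.8, 187.5]
tool_rot: [-3.141, 0.0, 0.051]
force: [0.2, -0.1, 0.2]
width: 39.6
clock 22.33 pos [453.6  53.8 187.5] yaw 2.93 w 39.6 F [ 0.2 -0.1  0.2]
tool dx -0.3 dy -2.4 dz -0.5 turn -0.2 len 2
```

View pics/scene9.png

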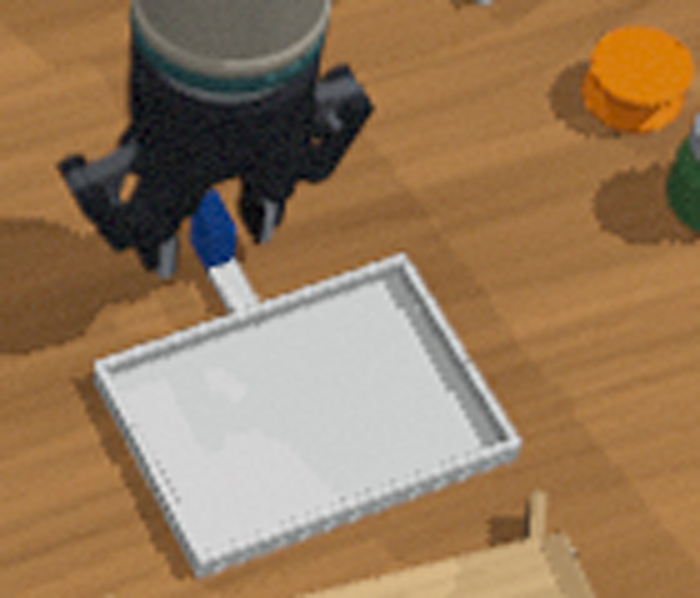

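The fingers straddle the blue tab (213,230), so I'll close on it.

```bash
python3 -m jog '[0,-1.2,0,0,34, 0,-2.3,0,0,28, 0,-2.3,0,0,22, 0,-2.3,0,0,16, 0,-2.3,0,0,6, 0,-2.3,0,0,6, 0,-2.3,0,0,6, 0,-2.3,0,0,6]'
python3 - <<'E'
from meas import *
np.set_printoptions(precision=1,suppress=True)
im,d=get_image("top");C=cloud("top",d)
m=inr(hsv(im),(0,0,100),(179,60,255),(235,170,330,228))
c=max(cv2.findContours(m,cv2.RETR_EXTERNAL,cv2.CHAIN_APPROX_NONE)[0],key=cv2.contourArea)
pts=np.array([onz("top",*p[0],18)[:2] for p in c],np.float32)
r=cv2.minAreaRect(pts);print(r,cv2.boxPoints(r))
go(609.8,39.8,188,-4.7)
cv2.imwrite("pics/top9.png",cv2.resize(im[90:270,230:380],None,fx=3.3,fy=3.3,interpolation=cv2.INTER_CUBIC))
E
```

```text
clock: 23.05
eef_pos: [453.6, 57.5, 188.7]
tool_rot: [3.141, -0.001, 0.053]
force: [-0.5, -0.3, 5.8]
width: 11.2
((547.1678466796875, 59.5547981262207), (111.12902069091797, 198.5566864013672), 1.204164743423462) [[489.5 157.6]
 [493.7 -40.9]
 [604.8 -38.5]
 [600.6 160. ]]
clock 23.10 pos [453.6  57.5 188.6] yaw 3.05 w 10.9 F [-1.7 -1.5  6.1]
tool dx 155.1 dy 26.0 dz 0.6 turn 7.7 len 157
```

View pics/top9.png

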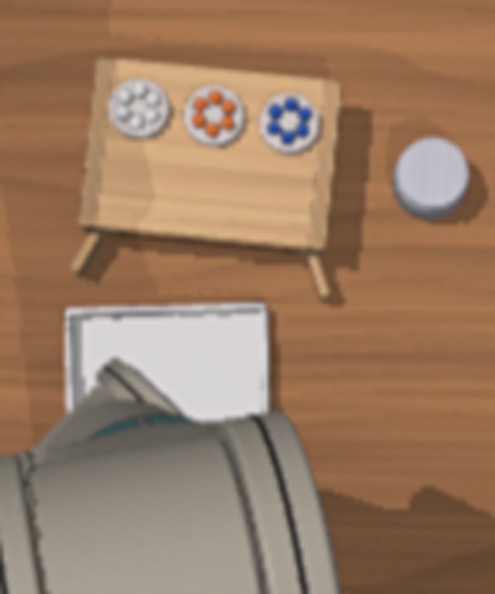

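The tray's leading edge (crop 68,308 to 267,303) is just short of the fences (85,250) and (322,275). I'll turn it and shift it sideways first, so it lines up with the bay axis.

```bash
python3 -m jog '[0,0.5,-0.4,0.8,6, 0,1.5,-0.6,2,6, 0,2.5,-0.6,3.5,6, 0,3.5,-0.6,5,6, 0,4.3,-0.6,6.3,6, 0,4.8,-0.6,7.3,6, 0,4.8,-0.6,7.75,6, 0,4.8,-0.6,7.75,6, 0,4.8,-0.6,7.75,6]'
python3 - <<'E'
from meas import *
go(609.8,39.8,188,-4.7)
im,d=get_image("top")
cv2.imwrite("pics/top10.png",cv2.resize(im[90:230,230:370],None,fx=4.2,fy=4.2,interpolation=cv2.INTER_CUBIC))
im,d=get_image("scene")
cv2.imwrite("pics/scene10.png",cv2.resize(im[240:410,300:450],None,fx=3.5,fy=3.5,interpolation=cv2.INTER_CUBIC))
E
```

```text
clock: 23.85
eef_pos: [453.7, 52.6, 188.8]
tool_rot: [3.141, 0.0, -0.082]
force: [-0.0, 1.5, -0.3]
width: 11.2
clock 23.85 pos [453.7  52.6 188.8] yaw -4.70 w 11.2 F [-0.   1.5 -0.3]
tool dx 156.6 dy -0.0 dz 0.8 turn -0.0 len 157
```

View pics/top10.png

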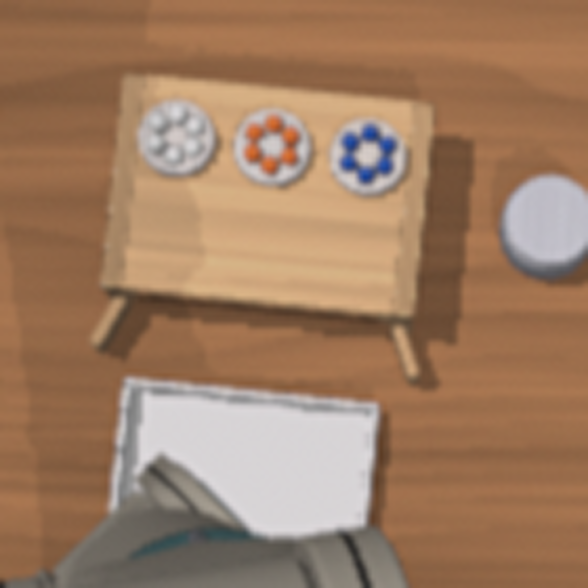

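View pics/scene10.png

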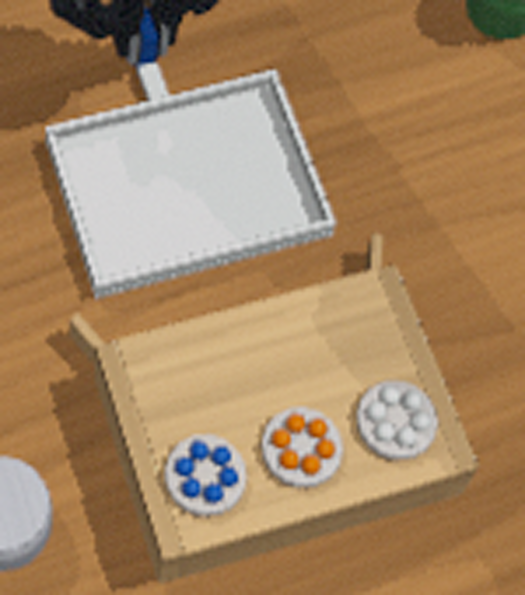

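The leading edge of the tray (125,380 to 378,403) and the mouth (105,290 to 415,318) are parallel, and the tray is about 1.5–2 mm left of the axis. I'll slide it in with that correction.

```bash
python3 -m jog '[2,0.5,0,0,6, 5,1,0,0,6, 9,1.5,0,0,6, 14,1.5,0,0,6, 19,1.5,0,0,6, 24,1.5,0,0,6, 29,1.5,0,0,6, 34,1.5,0,0,6, 39,1.5,0,0,6, 44,1.5,0,0,6, 49,1.5,0,0,6, 54,1.5,0,0,6, 58,1.5,0,0,6, 60,1.5,0,0,6, 60,1.5,0,0,6]';python3 - <<'E'
from meas import *
go(609.8,39.8,188,-4.7)
im,d=get_image("top")
cv2.imwrite("pics/top11.png",cv2.resize(im[90:230,230:370],None,fx=4.2,fy=4.2,interpolation=cv2.INTER_CUBIC))
E
```

```text
clock: 25.2
eef_pos: [514.2, 46.2, 188.8]
tool_rot: [-3.141, -0.001, -0.082]
force: [1.1, 0.5, -2.2]
width: 11.0
clock 25.20 pos [514.2  46.2 188.8] yaw -4.70 w 11.0 F [ 1.1  0.5 -2.2]
tool dx 95.8 dy -1.4 dz 0.8 turn -0.0 len 96
```

View pics/top11.png

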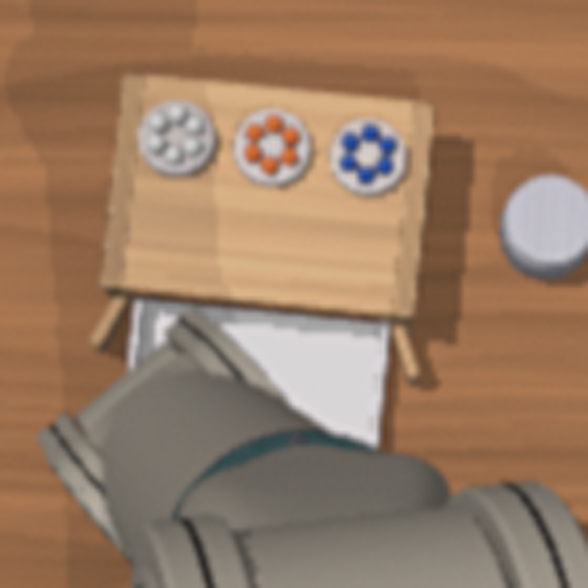

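The tray's front edge is inside the mouth, with even gaps either side (125 to 135 and 390 to 400 in the crop) and no side force. I'll carry on.

```bash
python3 -m jog '[2,0,0,0,6, 5,0,0,0,6, 10,0,0,0,6, 15,0,0,0,6, 20,0,0,0,6, 25,0,0,0,6, 30,0,0,0,6, 35,0,0,0,6, 40,0,0,0,6, 45,0,0,0,6, 50,0,0,0,6, 55,0,0,0,6, 60,0,0,0,6, 65,0,0,0,6, 70,0,0,0,6, 75,0,0,0,6, 79,0,0,0,6, 82,0,0,0,6, 84,0,0,0,6, 84,0,0,0,6]'; python3 -m jog '[1,0,0,0,6, 2,0,0,0,6, 3,0,0,0,6, 4,0,0,0,6, 4,0,0,0,6]';python3 -m jog '[1,0,0,0,6, 2,0,0,0,6, 3,0,0,0,6, 4,0,0,0,6, 4,0,0,0,6]'; python3 -c "
from h import *
go(609.8,39.8,188,-4.7)"
```

```text
clock: 26.92
eef_pos: [597.7, 39.4, 188.8]
tool_rot: [-3.141, -0.001, -0.082]
force: [0.7, -0.1, -1.3]
width: 11.0
clock: 27.33
eef_pos: [601.3, 39.2, 188.8]
tool_rot: [-3.142, -0.0, -0.082]
force: [-0.7, -0.7, -0.8]
width: 11.0
clock: 27.75
eef_pos: [605.4, 38.8, 188.9]
tool_rot: [-3.141, -0.001, -0.082]
force: [-0.3, 0.1, -1.1]
width: 10.9
clock 27.75 pos [605.4  38.8 188.9] yaw -4.69 w 10.9 F [-0.3  0.1 -1.1]
tool dx 4.3 dy -1.3 dz 0.9 turn 0.0 len 5
```

```bash
for i in 1 2 3 4; do python3 -m jog '[0.7,0,0,0,6, 1.5,0,0,0,6, 1.5,0,0,0,6]' | grep -E "pos|force"; done
```

```text
eef_pos: [606.7, 38.7, 188.9]
force: [-1.1, -0.7, -1.5]
eef_pos: [608.3, 38.6, 188.8]
force: [0.2, -0.2, -0.3]
eef_pos: [609.8, 38.4, 188.8]
force: [-1.4, 0.0, -0.7]
eef_pos: [611.2, 38.3, 188.8]
force: [-0.9, 0.5, -0.6]
```

```bash
for i in 1 2 3; do python3 -m jog '[0.5,0,0,0,6, 1,0,0,0,6, 1,0,0,0,6]' | grep -E "pos|force"; done
```

```text
eef_pos: [611.6, 38.3, 188.8]
force: [-3.5, -0.4, 1.7]
eef_pos: [611.9, 38.3, 188.8]
force: [-6.8, 1.0, 4.3]
eef_pos: [612.2, 38.4, 188.8]
force: [-8.8, 0.2, 7.0]
```

Contact with the back at x≈611.5, with the force building to 9 N. I'll ease off a little, open and lift away.

```bash
python3 -m jog '[-0.6,0,0,0,6, -1.2,0,0,0,6, -1.2,0,0,0,6]'; python3 -m jog '[0,0,0,0,12, 0,0,0,0,15, 0,0,0,0,20, 0,0,0,0,28, 0,0,0,0,36, 0,0,0,0,44, 0,0,0,0,44, 0,0,-4,0,44, 0,0,-12,0,44, 0,0,-25,0,44, 0,0,-45,0,44, 0,0,-70,0,44, 0,0,-95,0,44, 0,0,-120,0,44, 0,0,-145,0,44, 0,0,-170,0,44, 0,0,-185,0,44, 0,0,-195,0,44, 0,0,-200,0,44, 0,0,-200,0,44]'; python3 -m jog '[-10,0,0,0,44, -30,0,0,0,44, -55,0,0,0,44, -80,0,0,0,44, -105,0,0,0,44, -125,0,0,0,44, -140,0,0,0,44, -150,0,0,0,44, -150,0,0,0,44]'
python3 - <<'E'
from meas import *
np.set_printoptions(precision=1,suppress=True)
go(609.8,39.8,188,-4.7)
for n in("scene","top"):
    im,d=get_image(n);cv2.imwrite(f"pics/{n}12.png",im);C=cloud(n,d)
    b=(325,255,380,330) if n=="scene" else (270,165,310,215)
    m,_,c=big(inr(hsv(im),(105,150,60),(125,255,255),b));P=C[m>0];P=P[P[:,2]>38];print(n,c,P.mean(0) if len(P) else 0,len(P))
    x,y,w,h=(80,220,370,200) if n=="scene" else (230,90,250,180)
    cv2.imwrite(f"pics/{n}12c.png",cv2.resize(im[y:y+h,x:x+w],None,fx=2.1 if n=="scene" else 3.2,fy=2.1 if n=="scene" else 3.2,interpolation=cv2.INTER_CUBIC))
E
```

```text
clock: 29.75
eef_pos: [611.8, 38.3, 188.8]
tool_rot: [3.141, 0.003, -0.081]
force: [-6.5, 0.5, 3.4]
width: 11.0
clock: 31.42
eef_pos: [612.9, 38.2, 390.2]
tool_rot: [-3.141, -0.002, -0.082]
force: [-0.3, 0.5, 0.4]
width: 43.7
clock: 32.17
eef_pos: [461.4, 50.4, 388.2]
tool_rot: [3.14, 0.003, -0.081]
force: [-0.1, 0.4, 0.2]
width: 44.0
clock 32.17 pos [461.4  50.4 388.2] yaw -4.62 w 44.0 F [-0.1  0.4  0.2]
tool dx 148.8 dy -1.3 dz 200.2 turn 0.1 len 149
scene [362.7 314.5] [624.7  30.5  76.4] 62
top [290.1 178.7] [607.4  36.3  43.3] 35
```

View pics/scene12c.png

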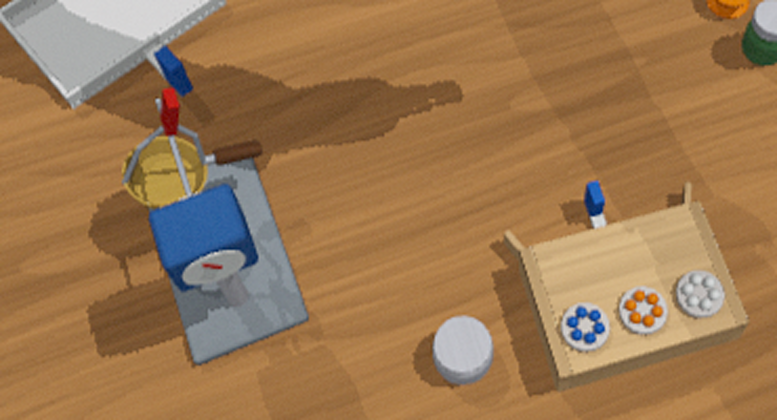

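View pics/top12c.png

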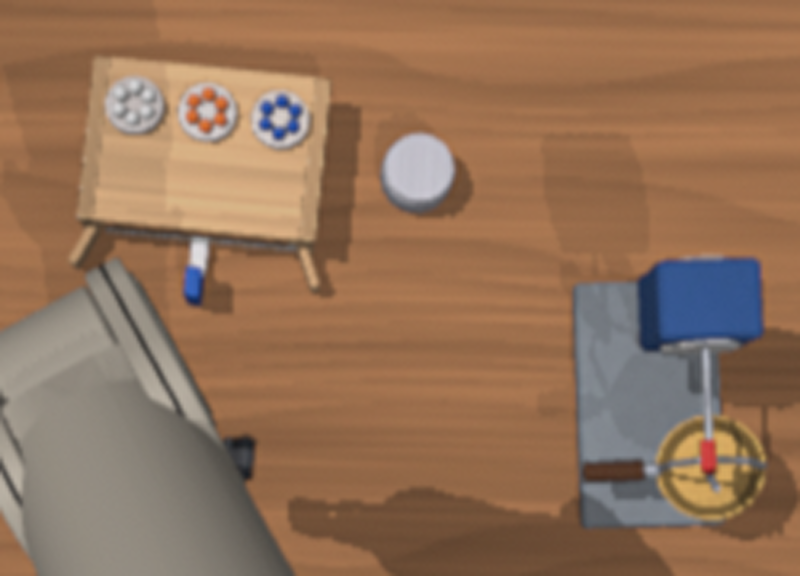

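The tray is in the bay with only its tab out (scene crop 595,200), the pan hangs still on the hook (170,140), and the tin, jar and spool are in place. The scene tab reading above picked up the blue beads, so I'll redo that to check the seating.

Run:
```python
from meas import *
np.set_printoptions(precision=1,suppress=True)
org={"top":np.array([646.7,35.7])}
ax=np.array([.9966,-.082]);ay=np.array([.082,.9966])
for n in("scene","top"):
    im,d=get_image(n);C=cloud(n,d);h=hsv(im)
    # organiser rim
    m=inr(h,(8,50,100),(28,190,255),(325,310,440,400) if n=="scene" else (245,95,345,185));Q=C[m>0];Q=Q[(Q[:,2]>44)&(Q[:,2]<55)];r=cv2.minAreaRect(Q[:,:2].astype(np.float32));b=cv2.boxPoints(r)
    mo=b[np.argsort(b[:,0])[:2]].mean(0);print(n,r,"mouth",mo)
    m,_,c=big(inr(h,(105,150,50),(125,255,255),(350,300,375,330) if n=="scene" else (270,165,310,200)))
    P=C[m>0];P=P[P[:,2]>38];q=P[:,:2]-mo;print("tab",c,P.mean(0),len(P),"org xy",(q@ax).mean(),(q@ay).mean(),"x rng",(q@ax).min(),(q@ax).max())
    # neck white
    m=inr(h,(0,0,110),(179,70,255),(350,310,385,335) if n=="scene" else (280,160,300,185));Q=C[m>0];Q=Q[(Q[:,2]>6)&(Q[:,2]<16)];
    if len(Q)>3: q=Q[:,:2]-mo;print("neck",len(Q),(q@ax).mean(),(q@ay).mean())
    for nm,lo,hi,bx in(("handle",(0,60,20),(16,255,110),(170,270,215,310) if n=="scene" else (405,225,440,250)),("redtab",(0,170,90),(8,255,255),(150,255,175,290) if n=="scene" else (440,220,465,245))):
        P=C[inr(h,lo,hi,bx)>0];P=P[(P[:,2]>60)];print(nm,len(P),P.mean(0) if len(P) else 0)
```

```text
scene ((708.7438354492188, 33.15981674194336), (181.11029052734375, 127.7635726928711), 85.51235961914062) mouth [645.1  38.2]
tab [362.7 314.5] [612.5  38.5  44. ] 63 org xy -32.45993321430393 -2.333385403050341 x rng -44.63807431708255 -22.692550454407304
neck 31 -17.780380614654227 -1.5286087911836532
handle 180 [ 478.  -268.6  101.2]
redtab 146 [ 476.9 -306.3  204.7]
top ((709.955810546875, 30.525596618652344), (180.2332305908203, 127.83775329589844), 85.51583099365234) mouth [646.2  35.5]
tab [290.1 178.7] [607.7  36.3  42.8] 36 org xy -38.50390773746459 -2.435884416716246 x rng -47.730284445953565 -27.72785778242744
neck 45 -6.926286643113263 -1.7903434671552396
handle 96 [ 469.6 -271.5   90.5]
redtab 26 [ 470.8 -305.   214.1]
```

```bash
python3 -c "
from cell import *
print(finish_job())"
```

```text
the job is handed in; nothing more can be done
None
```

The pan is hanging on the blue scale's hook, and the emptied tray is in the organiser bay against the back. I handed the job in at about 32 s of the 64 s allowed.

- **Pan:** I lifted it by the red tab, passed the bail over the hook tip, and lowered it onto the seat (contact force up to about 10 N). I then opened the fingers by a fraction of a millimetre at a time. In the last pictures it hangs still with the handle side down. The tab's offset gives a lean of about 0.27 rad, against the expected 0.25.
- **Tray:** I gripped it by its blue tab, lined it up with the bay and slid it in. The force rose to about 9 N as it met the back, and I then let go and backed away.
- **Other things:** The jar, spool and tin look unmoved, and the robot was touching nothing at the end.

**Checks that disagreed:**
- **Depth in the bay:** the top camera puts the tray tab at x = -38.5 mm in the organiser frame, where fully home is -38. The scene camera gave -32.5; I put that down to it also seeing the side of the tab.
- **Sideways position:** both cameras put the tab about 2.4 mm to one side of the bay's centre, within the 3 mm play each side. I left it there.
- **Calibration:** the two cameras differ by 2–3 mm in general.

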